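# Roll-check copper bus tubes for a converter stack

## Task

Roll-check the three copper bus tubes lying on the granite plate: one at a time, give each a brisk push with the fingertips, without picking it up, so that it rolls at least half a turn along the plate. Let the straight ones roll on off the plate into the grey sloping tray at its end; any tube that rocks or wobbles is bent: once it has been rolled, pick that one up and lay it in the red reject box, not dropped from a height. Leave everything else on the bench where it is.

Things in the scene. Friction and masses are not known exactly. Their poses are not given: they have to be found in the camera images.
- plate: black granite surface plate, fixed and level, 200 mm (its x) by 460 mm (its y), top 30 mm above the bench; origin at the centre of its underside; y runs along it towards the tray, so tubes are rolled in +y. The three tubes start lying across it (along its x), about 75 mm apart, in its -y half, in any order
- tray: grey roll-off tray, grey floor, fixed at the plate's +y end; inside 200 mm wide (x), 120 mm long (y); origin at bench height in the middle of its near edge (2 mm from the plate), y away from the plate; the floor slopes from 25 mm above the bench (5 mm below the plate's top) down to 8 mm at the far stop; walls 50 mm high on both sides and at the far end, none towards the plate
- tube_a_mid (a point): copper bus tube, 25 mm outside diameter, 140 mm long, about 0.18 kg: the point on its centre line half-way along; x along the tube, z up at the start, on the side with two small cross holes. One of the three tubes is bent: its two ends stand 3 mm out of line with its middle
- tube_b_mid (a point): another such tube, same point and axes. Half a turn is 39 mm of rolling. A straight tube's middle stays 12.5 mm above the plate; pushed at 0.22 m/s it runs on alone for 180 mm or more (at 0.12 m/s about 50 mm), rolling into the tray and down to its stop. The bent one's middle rises and falls by up to 3 mm; it rocks and stops on the plate, within about 110 mm of the push's end
- tube_c_mid (a point): another such tube, same point and axes. Pushed slowly by upright fingertips the bent one may slide without turning: push at 0.2 m/s or more, or lean the fingertips ahead (about 20 degrees) so that they push low on the tube and it can turn. It comes to rest with its bend lying flat
- reject: red open plastic box for rejects, fixed, 105 mm (x) by 200 mm (y) outside, 45 mm high, walls 4 mm, floor 4 mm thick; origin at the centre of its underside. It and the salmon-pink parts box change places
- parts_box: salmon-pink open box of brass bushings, the same size as the red box, fixed; not for tubes
- cap_can: bystander: aluminium capacitor can, 50 mm diameter, 82 mm tall, upright; origin at its foot
- toroid: bystander: copper-wound ferrite ring, 65 mm across, 27 mm high; origin under its centre
- heatsink: bystander: black finned heatsink, 60 x 90 x 34 mm; origin under its centre
- driver: bystander: red-handled screwdriver, 180 mm long, lying along its x
- multimeter: bystander: yellow hand multimeter, 150 x 75 x 44 mm; origin under its centre
- relay: bystander: blue relay, 30 x 45 x 32 mm; origin under its centre
Mind the look-alikes: they are no part of the job. What is shaped like the part that bears tube_b_mid but purple or turquoise is not meant.

How it is judged:
On the way, in this order (a step that is already met when the one before it is completed fails the run):
1. a first tube has rolled over, half a turn, on the plate while the other two lie waiting ((((z of tube_a_mid in the frame of plate below 0.055 m and y of tube_a_mid in the frame of plate between -0.23 and 0.23 m and x of tube_a_mid in the frame of plate between -0.1 and 0.1 m and angle between tube_a_mid's own z axis and vertical above 2.3 rad) and distance of each of tube_b_mid, tube_c_mid from where it was at the start of the episode below 0.02 m) or ((z of tube_b_mid in the frame of plate below 0.055 m and y of tube_b_mid in the frame of plate between -0.23 and 0.23 m and x of tube_b_mid in the frame of plate between -0.1 and 0.1 m and angle between tube_b_mid's own z axis and vertical above 2.3 rad) and distance of each of tube_a_mid, tube_c_mid from where it was at the start of the episode below 0.02 m) or ((z of tube_c_mid in the frame of plate below 0.055 m and y of tube_c_mid in the frame of plate between -0.23 and 0.23 m and x of tube_c_mid in the frame of plate between -0.1 and 0.1 m and angle between tube_c_mid's own z axis and vertical above 2.3 rad) and distance of each of tube_a_mid, tube_b_mid from where it was at the start of the episode below 0.02 m))).
2. a second tube has rolled over, half a turn, on the plate while the third lies waiting ((((z of tube_a_mid in the frame of plate below 0.055 m and y of tube_a_mid in the frame of plate between -0.23 and 0.23 m and x of tube_a_mid in the frame of plate between -0.1 and 0.1 m and angle between tube_a_mid's own z axis and vertical above 2.3 rad) and distance of tube_b_mid from where it was at the start of the episode above 0.055 m and distance of tube_c_mid from where it was at the start of the episode below 0.02 m) or ((z of tube_a_mid in the frame of plate below 0.055 m and y of tube_a_mid in the frame of plate between -0.23 and 0.23 m and x of tube_a_mid in the frame of plate between -0.1 and 0.1 m and angle between tube_a_mid's own z axis and vertical above 2.3 rad) and distance of tube_c_mid from where it was at the start of the episode above 0.055 m and distance of tube_b_mid from where it was at the start of the episode below 0.02 m) or ((z of tube_b_mid in the frame of plate below 0.055 m and y of tube_b_mid in the frame of plate between -0.23 and 0.23 m and x of tube_b_mid in the frame of plate between -0.1 and 0.1 m and angle between tube_b_mid's own z axis and vertical above 2.3 rad) and distance of tube_a_mid from where it was at the start of the episode above 0.055 m and distance of tube_c_mid from where it was at the start of the episode below 0.02 m) or ((z of tube_b_mid in the frame of plate below 0.055 m and y of tube_b_mid in the frame of plate between -0.23 and 0.23 m and x of tube_b_mid in the frame of plate between -0.1 and 0.1 m and angle between tube_b_mid's own z axis and vertical above 2.3 rad) and distance of tube_c_mid from where it was at the start of the episode above 0.055 m and distance of tube_a_mid from where it was at the start of the episode below 0.02 m) or ((z of tube_c_mid in the frame of plate below 0.055 m and y of tube_c_mid in the frame of plate between -0.23 and 0.23 m and x of tube_c_mid in the frame of plate between -0.1 and 0.1 m and angle between tube_c_mid's own z axis and vertical above 2.3 rad) and distance of tube_a_mid from where it was at the start of the episode above 0.055 m and distance of tube_b_mid from where it was at the start of the episode below 0.02 m) or ((z of tube_c_mid in the frame of plate below 0.055 m and y of tube_c_mid in the frame of plate between -0.23 and 0.23 m and x of tube_c_mid in the frame of plate between -0.1 and 0.1 m and angle between tube_c_mid's own z axis and vertical above 2.3 rad) and distance of tube_b_mid from where it was at the start of the episode above 0.055 m and distance of tube_a_mid from where it was at the start of the episode below 0.02 m))).
3. the last tube has rolled over, half a turn, on the plate ((((z of tube_a_mid in the frame of plate below 0.055 m and y of tube_a_mid in the frame of plate between -0.23 and 0.23 m and x of tube_a_mid in the frame of plate between -0.1 and 0.1 m and angle between tube_a_mid's own z axis and vertical above 2.3 rad) and distance of each of tube_b_mid, tube_c_mid from where it was at the start of the episode above 0.055 m) or ((z of tube_b_mid in the frame of plate below 0.055 m and y of tube_b_mid in the frame of plate between -0.23 and 0.23 m and x of tube_b_mid in the frame of plate between -0.1 and 0.1 m and angle between tube_b_mid's own z axis and vertical above 2.3 rad) and distance of each of tube_a_mid, tube_c_mid from where it was at the start of the episode above 0.055 m) or ((z of tube_c_mid in the frame of plate below 0.055 m and y of tube_c_mid in the frame of plate between -0.23 and 0.23 m and x of tube_c_mid in the frame of plate between -0.1 and 0.1 m and angle between tube_c_mid's own z axis and vertical above 2.3 rad) and distance of each of tube_a_mid, tube_b_mid from where it was at the start of the episode above 0.055 m))).
At the end, for the whole second after the job is handed in: Both straight tubes lie at rest in the grey sloping tray and the bent tube lies flat (within 12 degrees) and at rest on the floor of the red reject box (x of tube_a_mid in the frame of tray between -0.09 and 0.09 m and y of tube_a_mid in the frame of tray between 0 and 0.125 m and z of each of tube_a_mid, tube_c_mid in the frame of tray below 0.055 m and linear speed of each of tube_a, tube_c, tube_b below 0.02 m/s and x of tube_c_mid in the frame of tray between -0.09 and 0.09 m and y of tube_c_mid in the frame of tray between 0 and 0.125 m and x of tube_b_mid in the frame of reject between -0.046 and 0.046 m and y of tube_b_mid in the frame of reject between -0.06 and 0.06 m and z of tube_b_mid in the frame of reject below 0.03 m and angle between the x axis of tube_b_mid and the z axis of reject, either way round above 1.35 rad); the robot touches nothing.
It fails at once if a straight tube is picked up (its middle more than 35 mm above the plate's top) (z of any of tube_a_mid, tube_c_mid in the frame of plate above 0.065 m).
It fails at once if the bent tube is picked up before it has been rolled (its middle more than 35 mm above the plate's top, within 40 mm of where it lay) (z of tube_b_mid in the frame of plate above 0.065 m and distance of tube_b_mid from where it was at the start of the episode below 0.04 m).
It fails at once if a tube is flung, or dropped from more than about 50 mm (over 1 m/s with no finger on it) ((linear speed of tube_a above 1 m/s and contact force between the fingers and tube_a below 0.05 N) or (linear speed of tube_b above 1 m/s and contact force between the fingers and tube_b below 0.05 N) or (linear speed of tube_c above 1 m/s and contact force between the fingers and tube_c below 0.05 N)).
It fails at once if another thing on the bench is shifted by more than 30 mm (distance of any of cap_can, toroid, heatsink, driver, multimeter, relay from where it was at the start of the episode above 0.03 m).
It also fails if it takes over 64 s, if anything falls off the work surface, if the arm or the gripper's body presses on something with over 40 N, if the wrist force passes 120 N, or if a joint passes its speed limit or range.

## Robot

A 7-joint arm with a two-finger parallel gripper is mounted at the origin on the work surface. World frame = base frame: x ahead of the robot, y to its left, z up, the work surface at z = 0. Lengths are in m, angles in rad, forces in N, time in s.
With the tool pointing down it reaches from about 0.35 to 0.9 m from the base axis. Payload 8.1 kg.
Tool frame: the origin (TCP) lies between the finger pads; the fingertips stand ctrl.nose_length ahead of it and the grasp point (between the pads) lies 3 mm ahead of it (ctrl.nose_length is the distance from the TCP to the fingertips, in m); z points along the fingers, y is the direction in which the jaws open and shut (so a half turn about z gives the same grasp; the last joint's range is limited). The gripper opens to 92 mm and grips with 3 to 60 N. Pads are 19 mm wide; open, the fingers measure 130 mm over their backs; the gripper's body (75 mm by 190 mm) begins 47 mm behind the grasp point.
Start: joints at [1.118, 0.434, 0.025, 1.573, -0.012, 1.134, -0.075], TCP at [0.214, -0.587, 0.249] pointing down, gripper open.
Joint ranges: [-2.62, 2.62], [-0.44, 2.09], [-1.27, 1.32], [0.08, 2.57], [-1.32, 4.46], [0.12, 2], [-2.74, 2.74]. Speed limits (rad/s): [2.22, 2.22, 3.01, 3.01, 3.14, 3.14, 3.14].

## Interface

Orientations are given as a unit quaternion [x, y, z, w].
In Python, from bench import ctrl, viewer gives the robot as it stands.
- The arm moves only by the shell command python3 -m pendant 'ROWS' [OPENING] [FORCE]. ROWS is JSON, a list of rows, each a list of 6 numbers: the shift along the tool's x, y, z in units of 40 mm (1.0 is 40 mm), then the turn, a rotation vector about the tool's x, y, z in units of 6 degrees (1.0 is 6 degrees). A call has 1 to 5 rows; each row is the pose to reach, as a shift and turn from the pose commanded when the call began, along the tool's axes at that moment; what a row does not reach only later rows make up. A row lasts 1/12 s, in which the tool goes at most 41.7 mm and 7.16 degrees, less where a joint would pass 70% of its speed; a pose out of reach is approached as far as the arm can. A call with a gripper value outside its range is refused whole. OPENING is the closure, from -1 (fully open) to 1 (shut), set as the call begins (- or left out, the last holds). The fingers move at their own pace and stop on an object; FORCE is the grip in N (left out, the last holds). Time passes only in rows, so rows that repeat a pose let the fingers close. It gives the time, the measured TCP pose, the force and the opening at its end, in the units of the state.
- ctrl.sense(): the state, without advancing time (a new reading comes with each control period).
- viewer.capture(name): name is "scene" or "top" or "wrist"; returns the picture (480x640x3 uint8, red, green, blue); there is no depth.
- viewer.camera_params(name): a dict with "mtx" (3x3 intrinsics, pixels), "dist" ([k1, k2, p1, p2, k3] as OpenCV has them; the pictures are not rectified), "extrinsics" (4x4, takes a point from world to camera coordinates). Camera axes: x right, y up, looking along -z (the intrinsics and any distortion apply to the point x, -y, -z); pixel columns grow to the right and rows downward; lengths in m; the calibration is good to about 2 mm. A picture is of the moment at which its call begins: read the wrist's pose just before it. camera_params takes no time and is no camera call; for the wrist camera it gives the pose at the moment of the call.
- ctrl.sign_off(): hands the job in, once; it reports no verdict.
The state is a dict: "clock": time; "q": joint angles; "qd": joint speeds; "joint_efforts": joint torques, N m; "tool_pos": TCP position; "tool_rot": TCP orientation; "wrist_force": force on the tool from outside, world axes, zero at the start; "torque": the same for the moment, N m; "finger_gap": opening from 0.0 (shut) to 1.0 (fully open).
Only numpy, scipy, OpenCV 4.12 (cv2) and the standard library are available. Lean on these libraries where they do the work, as an engineer would, in place of code of your own. Each camera call takes 0.05 s, during which the arm holds its last target. There are 200 camera calls.

## Working session

There is one attempt and no reset: what is moved stays moved. The work goes in short steps, Python scripts to look and compute and a shell command to move; the robot and the scene stay as the last step left them, time stands still between calls to the robot, and variables do not carry over. Pictures are saved under pics/ and viewed, about 8 in all and at most 12, crops included, and the job is handed in when it is done.

```bash
mkdir -p pics; ls; cat > h.py <<'E'
import numpy as np, cv2
from bench import ctrl, viewer
from scipy.spatial.transform import Rotation as R
def cap(name,fn=None):
    P=viewer.camera_params(name); im=viewer.capture(name)
    if fn: cv2.imwrite('pics/'+fn,im[:,:,::-1])
    return im,P
def ray(P,uv):
    uv=np.array(uv,float).reshape(-1,1,2)
    n=cv2.undistortPoints(uv,np.array(P['mtx']),np.array(P['dist'])).reshape(-1,2)
    E=np.array(P['extrinsics']); Rm=E[:3,:3]; c=-Rm.T@E[:3,3]
    d=np.c_[n[:,0],-n[:,1],-np.ones(len(n))]@Rm
    return c,d
def onplane(P,uv,z):
    c,d=ray(P,uv); return c+d*((z-c[2])/d[:,2])[:,None]
def proj(P,pts):
    E=np.array(P['extrinsics']); p=np.asarray(pts,float).reshape(-1,3)@E[:3,:3].T+E[:3,3]
    p=p*[1,-1,-1]
    return cv2.projectPoints(p,np.zeros(3),np.zeros(3),np.array(P['mtx']),np.array(P['dist']))[0].reshape(-1,2)
def tri(P1,u1,P2,u2):
    A=np.zeros((3,3));b=np.zeros(3)
    for P,u in((P1,u1),(P2,u2)):
        c,d=ray(P,u);d=d[0]/np.linalg.norm(d[0]);M=np.eye(3)-np.outer(d,d);A+=M;b+=M@c
    return np.linalg.solve(A,b)
E
python3 - <<'E'
from h import *
s=ctrl.sense(); print({k:np.round(v,3).tolist() for k,v in s.items()}, ctrl.nose_length)
print(R.from_quat(s['tool_rot']).as_matrix().round(3))
a,P=cap('scene','s0.png'); b,Q=cap('top','t0.png')
for p in(P,Q): print(np.round(p['extrinsics'],3).tolist(),np.round(p['mtx'],1).tolist())
E
```

```text
pics
{'clock': 0.0, 'q': [1.118, 0.435, 0.025, 1.574, -0.012, 1.134, -0.075], 'qd': [0.0, -0.001, 0.001, -0.002, -0.001, 0.001, -0.002], 'joint_efforts': [-0.0, -66.785, 0.985, -31.446, -0.06, 0.043, 0.0], 'tool_pos': [0.214, -0.587, 0.248], 'tool_rot': [0.985, 0.174, -0.0, -0.001], 'wrist_force': [-0.106, 0.253, 0.372], 'torque': [-0.007, -0.033, 0.026], 'finger_gap': 1.001} 0.022
[[ 0.939  0.343 -0.001]
 [ 0.343 -0.939  0.001]
 [-0.    -0.002 -1.   ]]
[[0.729, 0.684, -0.017, -0.353], [-0.455, 0.502, 0.736, 0.166], [0.512, -0.529, 0.677, -1.564], [0.0, 0.0, 0.0, 1.0]] [[479.8, 0.0, 320.8], [0.0, 479.8, 245.1], [0.0, 0.0, 1.0]]
[[-0.029, -1.0, -0.013, 0.007], [0.988, -0.03, 0.15, -0.502], [-0.151, -0.008, 0.989, -1.377], [0.0, 0.0, 0.0, 1.0]] [[461.2, 0.0, 328.6], [0.0, 461.2, 240.1], [0.0, 0.0, 1.0]]
```

View pics/t0.png

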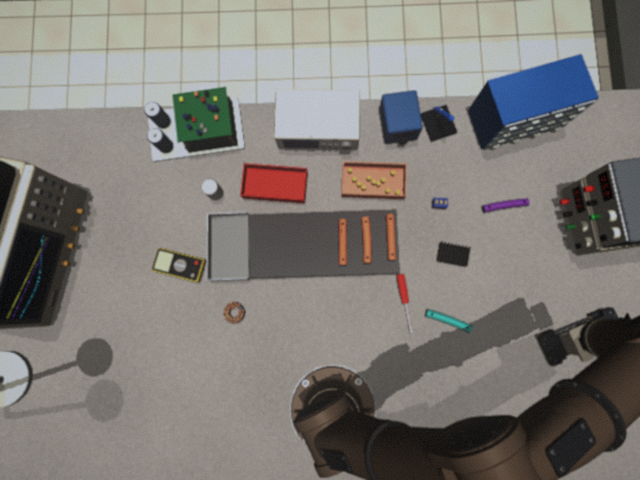

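View pics/s0.png

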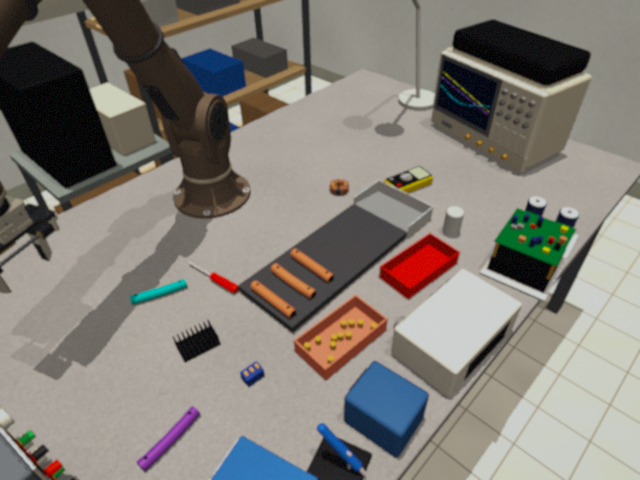

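Top view: the tubes are at (343,242), (367,240) and (391,237) on the black plate. The tray is at (229,247), the red reject box at (275,183) and the salmon box at (373,181).

Possible confusions:
- **Tubes:** purple tube (505,205), turquoise tube (448,320), salmon box (373,181) and toroid (233,312).
- **Reject box:** salmon box, and the screwdriver handle (403,288).

I choose the three copper tubes on the plate and the saturated red box. Next I'll measure them from both views.

```bash
cat > m.py <<'E'
from h import *
def tubes(im,roi):
    h=cv2.cvtColor(im,cv2.COLOR_RGB2HSV); m=cv2.inRange(h,(5,110,90),(18,255,255))
    k=np.zeros_like(m); cv2.fillPoly(k,[np.array(roi,np.int32)],255); m&=k
    out=[]
    for c in cv2.findContours(m,cv2.RETR_EXTERNAL,cv2.CHAIN_APPROX_NONE)[0]:
        if cv2.contourArea(c)<150: continue
        (r,sz,an)=cv2.minAreaRect(c); b=cv2.boxPoints((r,sz,an))
        # end midpoints
        d=[np.linalg.norm(b[i]-b[(i+1)%4]) for i in range(4)]; i=int(np.argmin(d[:2]))
        e=[(b[i]+b[(i+1)%4])/2,(b[(i+2)%4]+b[(i+3)%4])/2]
        out.append((np.array(r),e,sz))
    return out
E
python3 - <<'E'
from m import *
s,P=cv2.imread('pics/s0.png')[:,:,::-1],viewer.camera_params('scene')
t,Q=cv2.imread('pics/t0.png')[:,:,::-1],viewer.camera_params('top')
T=sorted(tubes(t,[(200,205),(405,205),(405,285),(200,285)]),key=lambda a:a[0][0])
S=sorted(tubes(s,[(240,288),(385,180),(440,210),(345,298),(292,332)]),key=lambda a:-a[0][0])
for a,b in zip(T,S):
    print('top',a[0].round(1),np.round(a[2],1),'scene',b[0].round(1),'tri',tri(Q,a[0],P,b[0]).round(4),'ends',onplane(Q,np.array(a[1]),.0425).round(4).tolist())
h=cv2.cvtColor(t,cv2.COLOR_RGB2HSV)
m=cv2.inRange(h,(0,200,90),(4,255,255))|cv2.inRange(h,(176,200,90),(180,255,255));m[:150]=0;m[220:]=0
c=max(cv2.findContours(m,0,1)[0],key=cv2.contourArea);r=cv2.minAreaRect(c);print('red top',r)
for z in(.045,.004):print(z,onplane(Q,cv2.boxPoints(r),z).round(3).tolist())
hs=cv2.cvtColor(s,cv2.COLOR_RGB2HSV)
m=cv2.inRange(hs,(0,200,60),(4,255,255))|cv2.inRange(hs,(176,200,60),(180,255,255));m[:,:370]=0
c2=max(cv2.findContours(m,0,1)[0],key=cv2.contourArea);print('red scene',cv2.minAreaRect(c2), cv2.approxPolyDP(c2,4,True).reshape(-1,2).tolist())
g=cv2.inRange(h,(0,0,0),(180,90,85)); g[:205]=0;g[285:]=0;g[:,:200]=0;g[:,410:]=0
c3=max(cv2.findContours(g,0,1)[0],key=cv2.contourArea);r=cv2.minAreaRect(c3);print('plate',r,onplane(Q,cv2.boxPoints(r),.03).round(3).tolist())
big=cv2.resize(np.hstack([t[150:330,190:450]]),None,fx=3,fy=3,interpolation=2);cv2.imwrite('pics/t0c.png',big[:,:,::-1])
E
```

```text
top [342.5 241.5] [45.  7.] scene [310.6 263.7] tri [ 0.4951 -0.0494  0.0482] ends [[0.5657, -0.0521, 0.0425], [0.4268, -0.0475, 0.0425]]
top [366.2 239.1] [46.1  8.6] scene [291.7 279.6] tri [ 0.4999 -0.1221  0.0485] ends [[0.5728, -0.1218, 0.0425], [0.4302, -0.123, 0.0425]]
top [390.7 236.5] [45.3  7.9] scene [271.7 297.7] tri [ 0.506  -0.1965  0.0474] ends [[0.5772, -0.1973, 0.0425], [0.437, -0.1974, 0.0425]]
red top ((589.0, 188.0), (4.0, 8.0), 90.0)
0.045 [[0.644, -0.797, 0.045], [0.644, -0.821, 0.045], [0.631, -0.82, 0.045], [0.632, -0.796, 0.045]]
0.004 [[0.655, -0.82, 0.004], [0.654, -0.845, 0.004], [0.641, -0.843, 0.004], [0.642, -0.819, 0.004]]
red scene ((418.82330322265625, 264.260986328125), (40.97801971435547, 75.9771728515625), 53.530765533447266) [[457, 252], [429, 235], [382, 266], [381, 277], [409, 297], [452, 265]]
plate ((321.4605712890625, 244.394287109375), (63.92353057861328, 149.29766845703125), 87.95458984375) [[0.59, 0.248, 0.03], [0.592, -0.216, 0.03], [0.394, -0.213, 0.03], [0.391, 0.242, 0.03]]
```

View pics/t0c.png

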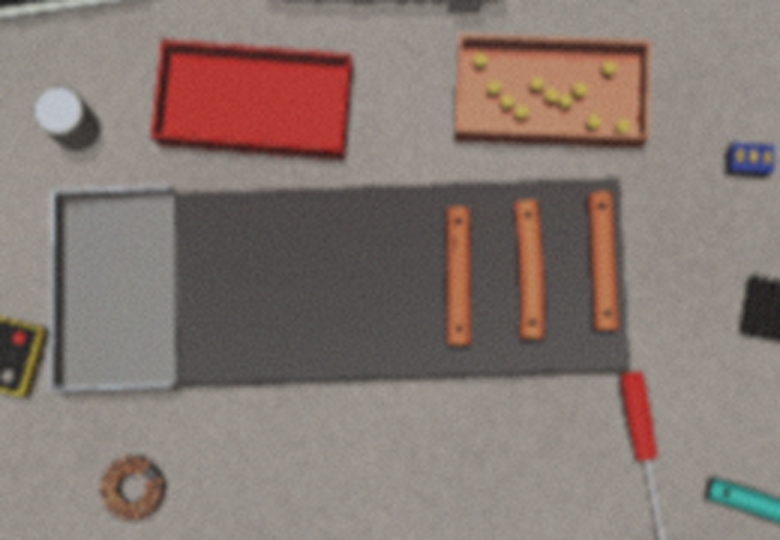

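Crop: the middle tube (530,270) is visibly bowed and lies flat. The front one (457,275) and the rear one (603,262) look straight. The red box is at (252,98) and the salmon box with brass bushings at (552,90).

Plan: push the front tube, then the middle one, move that to the reject box, then push the rear one. First I move to the approach point.

```bash
python3 -m pendant '[[3.62,-3.09,0,0,0,-3.89],[3.62,-3.09,0,0,0,-3.89],[3.62,-3.09,0,0,0,-3.89],[3.62,-3.09,0,0,0,-3.89],[3.62,-3.09,0,0,0,-3.89]]' -0.1
python3 -m pendant '[[4.56,-1.41,0,0,0,-3.89],[4.56,-1.41,0,0,0,-3.89],[4.56,-1.41,0,0,0,-3.89],[4.56,-1.41,0,0,0,-3.89],[4.56,-1.41,0,0,0,-3.89]]'
python3 -m pendant '[[4.74,0.51,0,0,0,-3.89],[4.74,0.51,0,0,0,-3.89],[4.74,0.51,0,0,0,-3.89],[4.74,0.51,0,0,0,-3.89],[4.74,0.51,0,0,0,-3.89]]'
python3 -m pendant '[[0,0,0,0,1,0],[0,0,0,0,2,0],[0,0,0,0,2,0],[0,0,0,0,2,0]]'
python3 - <<'E'
from m import *
s=ctrl.sense();print(s['clock'],s['tool_pos'],s['finger_gap']);print(R.from_quat(s['tool_rot']).as_matrix().round(3))
w,P=cap('wrist','w1.png')
# red box from wrist/top later
t,Q=cap('top','t1.png')
h=cv2.cvtColor(t,cv2.COLOR_RGB2HSV);m=cv2.inRange(h,(0,200,90),(4,255,255))|cv2.inRange(h,(176,200,90),(180,255,255))
m[:150]=0;m[220:]=0;m[:,:230]=0;m[:,320:]=0
c=np.vstack(cv2.findContours(m,0,1)[0]);r=cv2.minAreaRect(c);print('red',r,onplane(Q,cv2.boxPoints(r),.045).round(3).tolist(),onplane(Q,r[0],.045))
E
```

```text
clock: 0.52
tool_pos: [0.3101, -0.4169, 0.2485]
tool_rot: [0.928, 0.373, 0.001, -0.001]
wrist_force: [0.2, -2.0, -0.5]
finger_gap: 0.683
clock: 0.93
tool_pos: [0.4034, -0.2507, 0.2488]
tool_rot: [0.833, 0.553, 0.001, -0.0]
wrist_force: [0.4, -0.5, 0.1]
finger_gap: 0.546
clock: 1.35
tool_pos: [0.4968, -0.0844, 0.2488]
tool_rot: [0.704, 0.71, 0.001, -0.0]
wrist_force: [-0.2, -0.7, 0.4]
finger_gap: 0.549
clock: 1.68
tool_pos: [0.4949, -0.0911, 0.2478]
tool_rot: [0.704, 0.702, 0.073, -0.074]
wrist_force: [0.4, 0.6, -0.3]
finger_gap: 0.552
1.6833 [ 0.4948782  -0.09109973  0.24779353] 0.552494071343595
[[ 0.003  1.    -0.001]
 [ 0.978 -0.003  0.207]
 [ 0.207 -0.002 -0.978]]Traceback (most recent call last):
  File "<stdin>", line 8, in <module>
    return _nx.concatenate(arrs, 0, dtype=dtype, casting=casting)
           ~~~~~~~~~~~~~~~^^^^^^^^^^^^^^^^^^^^^^^^^^^^^^^^^^^^^^^
ValueError: need at least one array to concatenate
```

View pics/w1.png

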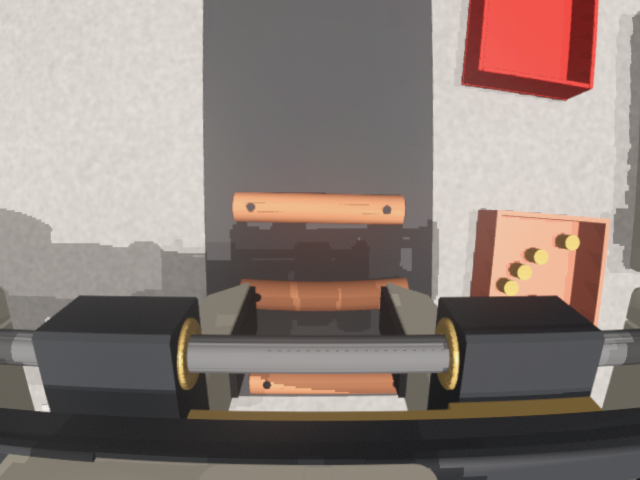

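Wrist view: the front tube spans (234,208)–(404,209) and the bowed tube is at (325,295). The red box is at upper right (525,40).

```bash
python3 - <<'E'
from m import *
P=viewer.camera_params('wrist');Q=viewer.camera_params('top')
w=cv2.imread('pics/w1.png')[:,:,::-1]
for r,e,sz in tubes(w,[(200,170),(440,170),(440,315),(200,315)]): print(r,sz,onplane(P,[r]+e,.0425).round(4).tolist())
print('front tri w/top',tri(P,(319,208),Q,(342.5,241.5)).round(4))
print('plate edges',onplane(P,[(204,120),(432,120),(204,220),(436,220)],.03).round(4).tolist())
t=cv2.imread('pics/t0.png')[:,:,::-1]
h=cv2.cvtColor(t,cv2.COLOR_RGB2HSV);print(h[185,275])
m=(((h[:,:,0]<5)|(h[:,:,0]>174))&(h[:,:,1]>170)&(h[:,:,2]>60)).astype(np.uint8)*255
m[:150]=0;m[220:]=0;m[:,:230]=0;m[:,320:]=0
c=np.vstack(cv2.findContours(m,0,1)[0]);r=cv2.minAreaRect(c);print('red',r,onplane(Q,cv2.boxPoints(r),.045).round(3).tolist())
E
```

```text
[324.56082153 294.30026245] (31.67906379699707, 166.97030639648438) [[0.5008, -0.1176, 0.0425], [0.572, -0.1173, 0.0425], [0.4296, -0.1183, 0.0425]]
[318.48400879 207.88153076] (171.2989501953125, 29.59510612487793) [[0.4955, -0.0445, 0.0425], [0.4237, -0.0431, 0.0425], [0.5674, -0.0456, 0.0425]]
front tri w/top [ 0.4956 -0.0472  0.0458]
plate edges [[0.3964, 0.0317, 0.03], [0.5937, 0.0318, 0.03], [0.3956, -0.0549, 0.03], [0.5982, -0.0548, 0.03]]
[  2 185 179]
red ((273.7897644042969, 183.8712158203125), (62.00540542602539, 30.048908233642578), 4.0141754150390625) [[0.645, 0.258, 0.045], [0.741, 0.251, 0.045], [0.721, 0.057, 0.045], [0.626, 0.066, 0.045]]
```

```bash
python3 -m pendant '[[-0.17,0,0.93,0,0,0],[-0.34,0,1.85,0,0,0],[-0.51,0,2.8,0,0,0],[-0.68,0,3.7,0,0,0],[-0.8,0,4.3,0,0,0]]'
python3 -m pendant '[[-0.05,0,0.2,0,0,0],[-0.06,0,0.38,0,0,0],[-0.06,0,0.38,0,0,0],[-0.06,0,0.38,0,0,0]]'
```

```text
clock: 2.2
tool_pos: [0.4939, -0.0834, 0.0713]
tool_rot: [0.702, 0.704, 0.073, -0.075]
wrist_force: [-0.6, -0.7, -0.6]
finger_gap: 0.552
clock: 2.53
tool_pos: [0.4963, -0.0835, 0.0597]
tool_rot: [0.703, 0.704, 0.074, -0.073]
wrist_force: [0.2, -0.2, -0.0]
finger_gap: 0.547
```

```bash
python3 -m pendant '[[0.4,0,0.13,0,0,0],[0.94,0,0.245,0,0,0],[1.5,0,0.36,0,0,0],[2.06,0,0.48,0,0,0],[2.62,0,0.595,0,0,0]]'
python3 -m pendant '[[0,0,0,0,0,0],[0,0,0,0,0,0],[-0.2,0,-1,0,0,0],[-0.2,0,-1.5,0,0,0],[-0.2,0,-2,0,0,0]]'
python3 -m pendant '[[0,0,0,0,0,0],[0,0,0,0,0,0],[0,0,0,0,0,0],[0,0,0,0,0,0],[0,0,0,0,0,0]]'
python3 - <<'E'
from m import *
t,Q=cap('top'); s,P=cap('scene')
cv2.imwrite('pics/c2.png',cv2.resize(np.hstack([t[150:330,190:430],s[170:350,230:470]]),(800,300))[:,:,::-1])
E
```

```text
clock: 2.95
tool_pos: [0.4966, 0.0246, 0.0589]
tool_rot: [0.703, 0.704, 0.075, -0.073]
wrist_force: [-0.5, 0.5, 1.2]
finger_gap: 0.551
clock: 3.37
tool_pos: [0.4961, -0.0027, 0.1358]
tool_rot: [0.704, 0.703, 0.074, -0.073]
wrist_force: [1.2, 0.6, 0.2]
finger_gap: 0.551
clock: 3.78
tool_pos: [0.4948, -0.0008, 0.1329]
tool_rot: [0.703, 0.704, 0.073, -0.074]
wrist_force: [0.1, 0.3, -0.5]
finger_gap: 0.55
```

View pics/c2.png

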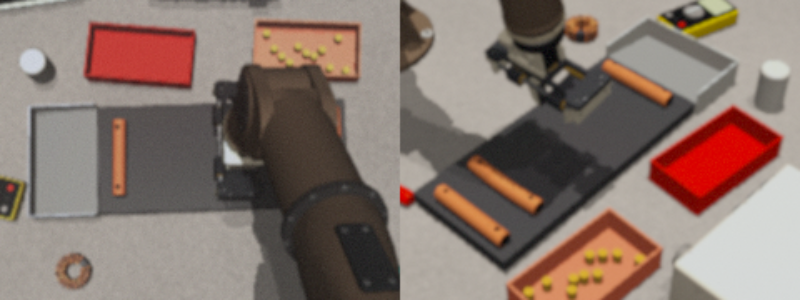

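The left half (top view) shows the front tube at (119,157), near the plate's end and still moving or stopped. The other two are untouched. I go back behind the middle tube and look again.

```bash
python3 -m pendant '[[-1,0,-0.25,0,0,0],[-2,0,-0.5,0,0,0],[-3,0,-0.7,0,0,0],[-3.89,0,-0.82,0,0,0],[-3.89,0,-0.82,0,0,0]]'
python3 -m pendant '[[0,0,0,0,0,0],[0,0,0,0,0,0],[0,0,0,0,0,0]]'
python3 - <<'E'
from m import *
t,Q=cap('top');w,P=cap('wrist')
h=cv2.cvtColor(t,cv2.COLOR_RGB2HSV)
for r,e,sz in tubes(t,[(200,205),(335,205),(335,285),(200,285)]): print('top',r,sz,onplane(Q,[r],.0425).round(3))
for r,e,sz in tubes(w,[(0,0),(640,0),(640,300),(0,300)]): print('w',r,sz,onplane(P,[r]+e,.0425).round(3).tolist())
print(ctrl.sense()['tool_pos'])
E
```

```text
clock: 4.3
tool_pos: [0.4946, -0.1687, 0.1318]
tool_rot: [0.706, 0.7, 0.072, -0.073]
wrist_force: [0.1, -1.0, -0.6]
finger_gap: 0.548
clock: 4.55
tool_pos: [0.4955, -0.1581, 0.1332]
tool_rot: [0.702, 0.704, 0.074, -0.074]
wrist_force: [0.3, -0.0, -0.7]
finger_gap: 0.551
top [257. 244.] (7.999999046325684, 45.99999237060547) [[0.496 0.212 0.042]]
w [591.20184326 274.93557739] (26.953889846801758, 47.88701248168945) [[0.659, -0.152, 0.043], [0.665, -0.138, 0.043], [0.654, -0.165, 0.043]]
w [614.68005371 244.23997498] (28.00143051147461, 20.647518157958984) [[0.674, -0.133, 0.043], [0.665, -0.132, 0.043], [0.684, -0.134, 0.043]]
w [324.95046997 231.88465881] (256.04571533203125, 22.578067779541016) [[0.499, -0.127, 0.043], [0.426, -0.126, 0.043], [0.573, -0.127, 0.043]]
w [324.5 204. ] (18.0, 253.0) [[0.499, -0.111, 0.043], [0.571, -0.11, 0.043], [0.427, -0.111, 0.043]]
w [598.14788818 195.71078491] (31.188039779663086, 80.06556701660156) [[0.662, -0.104, 0.043], [0.68, -0.087, 0.043], [0.644, -0.122, 0.043]]
w [611.58428955 118.93765259] (58.100013732910156, 20.372087478637695) [[0.67, -0.058, 0.043], [0.651, -0.057, 0.043], [0.69, -0.06, 0.043]]
w [551.73406982 197.11988831] (37.24752426147461, 200.20616149902344) [[0.632, -0.106, 0.043], [0.637, -0.048, 0.043], [0.628, -0.164, 0.043]]
[ 0.49555257 -0.15813854  0.13337815]
```

```bash
python3 -m pendant '[[-0.1,0,0.5,0,0,0],[-0.2,0,1,0,0,0],[-0.35,0,1.5,0,0,0],[-0.41,0,1.87,0,0,0],[-0.41,0,1.87,0,0,0]]'
python3 -m pendant '[[0,0,0,0,0,0],[0,0,0,0,0,0],[0,0,0,0,0,0]]'
python3 - <<'E'
from m import *
t,Q=cap('top')
for r,e,sz in tubes(t,[(200,205),(335,205),(335,285),(200,285)]): print('top',r,sz,onplane(Q,[r],.0425).round(3))
E
```

```text
clock: 5.07
tool_pos: [0.4948, -0.1591, 0.0548]
tool_rot: [0.702, 0.704, 0.074, -0.075]
wrist_force: [-0.2, 0.7, -0.0]
finger_gap: 0.549
clock: 5.32
tool_pos: [0.496, -0.1601, 0.0577]
tool_rot: [0.703, 0.704, 0.074, -0.073]
wrist_force: [0.1, -0.8, -0.3]
finger_gap: 0.554
top [257. 244.] (46.0, 8.0) [[0.496 0.212 0.042]]
```

The front tube has stalled at y=0.212, short of the plate's end at about 0.245. I'll nudge it off before doing the next one.

```bash
python3 -m pendant '[[0.2,0,-0.9,0,0,0],[0.39,0,-1.8,0,0,0],[1.4,0,-1.6,0,0,0],[2.4,0,-1.4,0,0,0],[3.4,0,-1.2,0,0,0]]'
python3 -m pendant '[[1,0,0.21,0,0,0],[2,0,0.42,0,0,0],[3,0,0.63,0,0,0],[4,0,0.85,0,0,0],[5,0,1.06,0,0,0]]'
python3 -m pendant '[[0,0,0,0,0,0],[0,0,0,0,0,0],[0,0,0,0,0,0],[0,0,0,0,0,0]]'
python3 - <<'E'
from m import *
w,P=cap('wrist'); print(ctrl.sense()['tool_pos'])
for r,e,sz in tubes(w,[(100,0),(460,0),(460,300),(100,300)]): print('w',r,sz,onplane(P,[r]+e,.0425).round(3).tolist())
E
```

```text
clock: 5.78
tool_pos: [0.4958, -0.0366, 0.1335]
tool_rot: [0.704, 0.703, 0.075, -0.073]
wrist_force: [-0.1, -0.0, -0.7]
finger_gap: 0.547
clock: 6.2
tool_pos: [0.4949, 0.1691, 0.1329]
tool_rot: [0.703, 0.704, 0.074, -0.074]
wrist_force: [0.6, 0.5, 0.1]
finger_gap: 0.553
clock: 6.53
tool_pos: [0.4954, 0.1656, 0.1322]
tool_rot: [0.704, 0.703, 0.074, -0.074]
wrist_force: [-0.0, -0.3, -0.5]
finger_gap: 0.551
[0.49548897 0.16539452 0.13211195]
w [317.5 213.5] (17.0, 257.0) [[0.495, 0.207, 0.043], [0.568, 0.207, 0.043], [0.422, 0.207, 0.043]]
w [318.69885254 185.46040344] (257.2081298828125, 17.82339859008789) [[0.496, 0.223, 0.043], [0.423, 0.225, 0.043], [0.569, 0.221, 0.043]]
```

```bash
python3 -m pendant '[[-0.1,0,0.5,0,0,0],[-0.2,0,1,0,0,0],[-0.35,0,1.5,0,0,0],[-0.39,0,1.83,0,0,0],[-0.39,0,1.83,0,0,0]]'
python3 -m pendant '[[0,0,0,0,0,0],[0.4,0,0.08,0,0,0],[0.9,0,0.19,0,0,0],[1.35,0,0.285,0,0,0],[1.7,0,0.36,0,0,0]]'
python3 -m pendant '[[0,0,0,0,0,0],[0.2,0,-0.9,0,0,0],[0.39,0,-1.85,0,0,0],[-0.6,0,-2.05,0,0,0],[-1.6,0,-2.25,0,0,0]]'
python3 - <<'E'
from m import *
t,Q=cap('top'); print(ctrl.sense()['tool_pos'])
for r,e,sz in tubes(t,[(200,205),(335,205),(335,285),(200,285)]): print('top',r,sz,onplane(Q,[r],.03).round(3))
E
```

```text
clock: 7.0
tool_pos: [0.4942, 0.165, 0.0549]
tool_rot: [0.704, 0.703, 0.072, -0.075]
wrist_force: [-0.4, -0.2, -0.1]
finger_gap: 0.551
clock: 7.42
tool_pos: [0.4959, 0.2379, 0.0589]
tool_rot: [0.703, 0.703, 0.075, -0.074]
wrist_force: [0.6, 1.5, 0.3]
finger_gap: 0.55
clock: 7.83
tool_pos: [0.4968, 0.1564, 0.1357]
tool_rot: [0.701, 0.705, 0.077, -0.072]
wrist_force: [0.4, -1.1, -0.9]
finger_gap: 0.553
[0.49668103 0.14363746 0.13288086]
top [213. 246.] (44.0, 8.0) [[0.496 0.35  0.03 ]]
```

The front tube is now in the tray at its stop (y≈0.35). Back to the middle tube.

```bash
python3 -m pendant '[[-1,0,-0.21,0,0,0],[-2,0,-0.42,0,0,0],[-3,0,-0.63,0,0,0],[-4,0,-0.85,0,0,0],[-5,0,-1.06,0,0,0]]'
python3 -m pendant '[[-1,0,-0.21,0,0,0],[-2,0,-0.42,0,0,0],[-2.68,0,-0.57,0,0,0],[-2.68,0,-0.57,0,0,0],[-2.68,0,-0.57,0,0,0]]'
python3 -m pendant '[[0,0,0,0,0,0],[0,0,0,0,0,0],[0,0,0,0,0,0]]'
```

```text
clock: 8.3
tool_pos: [0.4948, -0.0523, 0.1328]
tool_rot: [0.703, 0.703, 0.074, -0.073]
wrist_force: [0.9, 0.7, -0.4]
finger_gap: 0.552
clock: 8.72
tool_pos: [0.4948, -0.1618, 0.1323]
tool_rot: [0.705, 0.702, 0.074, -0.073]
wrist_force: [0.1, 0.7, 0.7]
finger_gap: 0.55
clock: 8.97
tool_pos: [0.4954, -0.1574, 0.1322]
tool_rot: [0.702, 0.704, 0.074, -0.074]
wrist_force: [0.3, -0.0, -0.1]
finger_gap: 0.548
```

```bash
python3 -m pendant '[[-0.1,0,0.5,0,0,0],[-0.2,0,1,0,0,0],[-0.35,0,1.5,0,0,0],[-0.42,0,1.84,0,0,0],[-0.42,0,1.84,0,0,0]]'
python3 -m pendant '[[0,0,0,0,0,0],[0,0,0,0,0,0],[0,0,0,0,0,0]]'
python3 -m pendant '[[0.4,0,0.08,0,0,0],[0.94,0,0.2,0,0,0],[1.5,0,0.32,0,0,0],[2.06,0,0.44,0,0,0],[2.62,0,0.56,0,0,0]]'
python3 -m pendant '[[0,0,0,0,0,0],[0.1,0,-0.9,0,0,0],[0,0,-1.85,0,0,0],[-0.6,0,-2.95,0,0,0],[-1,0,-3.8,0,0,0]]'
python3 -m pendant '[[0,0,0,0,0,0],[0,0,0,0,0,0],[0,0,0,0,0,0],[0,0,0,0,0,0],[0,0,0,0,0,0]]'
python3 - <<'E'
from m import *
t,Q=cap('top');s,_=cap('scene');w,P=cap('wrist','w3.png')
cv2.imwrite('pics/c3.png',np.hstack([cv2.resize(s[170:350,230:470],(400,300)),cv2.resize(w,(400,300))])[:,:,::-1])
print(ctrl.sense()['tool_pos'])
for r,e,sz in tubes(t,[(200,205),(335,205),(335,285),(200,285)]): print('top',r,sz,onplane(Q,[r],.0425).round(3))
for r,e,sz in tubes(w,[(160,0),(480,0),(480,280),(160,280)]): print('w',r,sz,onplane(P,[r]+e,.0425).round(3).tolist())
E
```

```text
clock: 9.38
tool_pos: [0.4949, -0.1587, 0.0546]
tool_rot: [0.702, 0.704, 0.074, -0.075]
wrist_force: [1.1, 0.9, 0.1]
finger_gap: 0.545
clock: 9.63
tool_pos: [0.4959, -0.1596, 0.0574]
tool_rot: [0.703, 0.704, 0.074, -0.073]
wrist_force: [-0.1, 0.3, -0.7]
finger_gap: 0.55
clock: 10.05
tool_pos: [0.4957, -0.052, 0.0572]
tool_rot: [0.703, 0.703, 0.074, -0.073]
wrist_force: [0.4, 0.3, -0.2]
finger_gap: 0.549
clock: 10.47
tool_pos: [0.4952, -0.1208, 0.1958]
tool_rot: [0.702, 0.705, 0.074, -0.074]
wrist_force: [1.5, -0.9, -0.5]
finger_gap: 0.552
clock: 10.88
tool_pos: [0.4947, -0.1196, 0.1923]
tool_rot: [0.702, 0.704, 0.074, -0.075]
wrist_force: [0.7, 0.5, 0.0]
finger_gap: 0.55
[ 0.49507999 -0.11996221  0.19257705]
top [213. 246.] (44.0, 8.0) [[0.494 0.346 0.042]]
top [304.  241.5] (45.0, 8.0) [[0.499 0.068 0.042]]
w [324.5   8. ] (16.0, 203.0) [[0.499, 0.066, 0.042], [0.571, 0.067, 0.042], [0.427, 0.067, 0.042]]
```

View pics/c3.png

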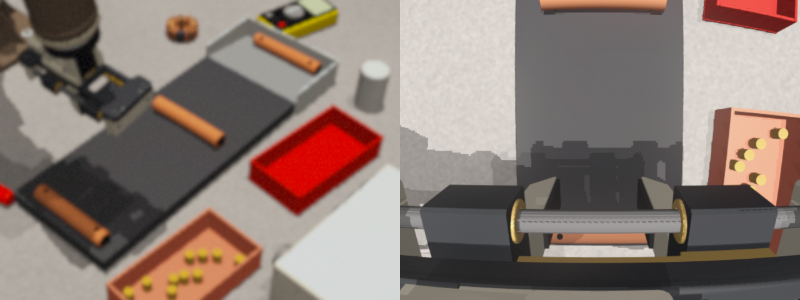

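The middle tube rolled about 185 mm and stopped at y≈0.067. That was the bowed one. Next I level the tool, turn the jaws across it, and look closely. I'll also check the clearance at the white equipment behind the red box.

```bash
python3 - <<'E'
from h import *
Q=viewer.camera_params('top')
print('white foot',onplane(Q,[(276,150),(318,151),(358,152)],0).round(3).tolist(),'red near/far at z.045',onplane(Q,[(241,165),(308,169)],.045).round(3).tolist())
E
python3 -m pendant '[[1,0,0,0,-1,0],[2,0,0,0,-2,0],[3,0,0.3,0,-2,0],[4,0,0.5,0,-2,0],[4.65,0.1,0.8,0,-2,0]]' -0.1
python3 -m pendant '[[0,0,0,0,0,1.1],[0,0,0,0,0,2.2],[0,0,0,0,0,3.3],[0,0,0,0,0,4.4],[0,0,0,0,0,5.5]]'
python3 -m pendant '[[0,0,0,0,0,1.1],[0,0,0,0,0,2.2],[0,0,0,0,0,3.3],[0,0,0,0,0,4.4],[0,0,0,0,0,5.5]]'
python3 -m pendant '[[0,0,0,0,0,1.1],[0,0,0,0,0,2.2],[0,0,0,0,0,3.3],[0,0,0,0,0,4],[0,0,0,0,0,4]]'
python3 - <<'E'
from m import *
s=ctrl.sense();w,P=cap('wrist','w4.png');print(s['tool_pos'],s['q'],R.from_quat(s['tool_rot']).as_matrix().round(3))
E
```

```text
white foot [[0.809, 0.155, 0.0], [0.801, 0.019, 0.0], [0.793, -0.111, 0.0]] red near/far at z.045 [[0.747, 0.26, 0.045], [0.728, 0.05, 0.045]]
clock: 11.45
tool_pos: [0.4986, 0.0716, 0.2016]
tool_rot: [0.706, 0.708, 0.001, 0.0]
wrist_force: [0.1, -0.8, -0.5]
finger_gap: 0.552
clock: 11.87
tool_pos: [0.4989, 0.0683, 0.2002]
tool_rot: [0.88, 0.476, -0.0, -0.0]
wrist_force: [0.2, -0.1, -0.2]
finger_gap: 0.545
clock: 12.28
tool_pos: [0.4989, 0.0682, 0.2002]
tool_rot: [0.979, 0.206, -0.0, -0.0]
wrist_force: [0.3, -0.6, -0.5]
finger_gap: 0.549
clock: 12.7
tool_pos: [0.4989, 0.0683, 0.2002]
tool_rot: [1.0, -0.001, -0.0, 0.0]
wrist_force: [-0.3, -1.0, -0.7]
finger_gap: 0.549
[0.49891439 0.06828399 0.20020837] [-0.12674924  0.2979032  -0.14433393  1.91767323  0.05257838  0.93037154
 -1.86877404] [[ 1.    -0.002 -0.001]
 [-0.002 -1.    -0.   ]
 [-0.001  0.    -1.   ]]
```

View pics/w4.png

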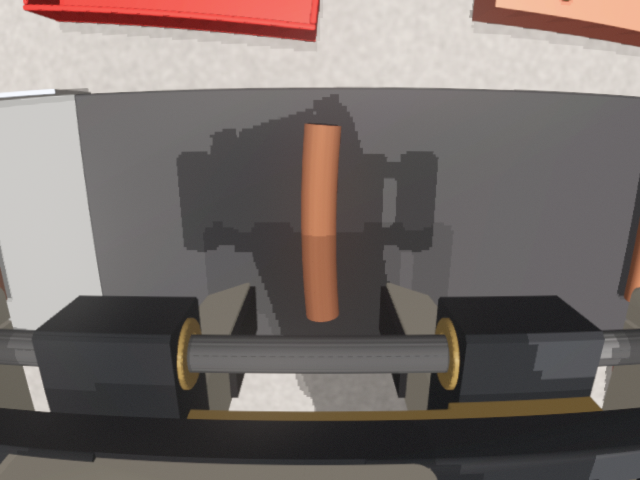

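Close up, the tube bows to the left (+y) at its middle (319,222), with ends at (321,125) and (322,319). It is the bent one. Now I work out the grasp point.

```bash
python3 - <<'E'
from h import *
P=viewer.camera_params('wrist');Q=viewer.camera_params('top')
for z in (.0425,.055): print(onplane(P,[(321,125),(319,222),(322,319)],z).round(4).tolist())
print(tri(P,(319,222),Q,(304,241.5)).round(4), ctrl.sense()['tool_pos'].round(4))
E
```

```text
[[0.5688, 0.0658, 0.0425], [0.5014, 0.0669, 0.0425], [0.4248, 0.0642, 0.0425]]
[[0.569, 0.0659, 0.055], [0.5045, 0.0669, 0.055], [0.4312, 0.0644, 0.055]]
[0.5001 0.0675 0.0379] [0.499  0.0682 0.2003]
```

```bash
python3 -m pendant '[[0,0.03,0.9,0,0,0],[0,0.03,1.8,0,0,0],[0,0.03,2.6,0,0,0],[0,0.03,3.3,0,0,0],[0,0.03,3.62,0,0,0]]'
python3 -m pendant '[[0,0,0,0,0,0],[0,0,0,0,0,0],[0,0,0,0,0,0]]'
python3 -m pendant '[[0,0,0,0,0,0],[0,0,0,0,0,0],[0,0,0,0,0,0],[0,0,0,0,0,0],[0,0,0,0,0,0]]' 1 20
python3 -m pendant '[[0,0,0,0,0,0],[0,0,0,0,0,0],[0,0,0,0,0,0],[0,0,0,0,0,0],[0,0,0,0,0,0]]'
```

```text
clock: 13.17
tool_pos: [0.4972, 0.0664, 0.0524]
tool_rot: [1.0, 0.002, -0.002, 0.0]
wrist_force: [0.6, 0.1, -0.4]
finger_gap: 0.55
clock: 13.42
tool_pos: [0.4992, 0.0669, 0.0556]
tool_rot: [1.0, 0.002, -0.0, -0.0]
wrist_force: [-0.2, 0.1, 0.4]
finger_gap: 0.55
clock: 13.83
tool_pos: [0.4994, 0.0667, 0.056]
tool_rot: [1.0, 0.001, 0.0, -0.0]
wrist_force: [-0.6, -0.0, 1.8]
finger_gap: 0.268
clock: 14.25
tool_pos: [0.4994, 0.0668, 0.056]
tool_rot: [1.0, 0.001, 0.0, -0.0]
wrist_force: [-0.5, 1.0, 3.9]
finger_gap: 0.264
```

```bash
python3 -m pendant '[[0,0,-0.4,0,0,0],[0,0,-1,0,0,0],[0,0,-1.6,0,0,0],[0,0,-2.2,0,0,0],[0,0,-2.5,0,0,0]]'
python3 -m pendant '[[0.8,-0.4,0,0,0,-1],[1.6,-0.8,0,0,0,-2],[2.4,-1.2,0,0,0,-3],[3.2,-1.6,0,0,0,-4],[4,-2,0,0,0,-5]]'
python3 -m pendant '[[0,0,0,0,0,-1],[0,0,0,0,0,-2],[0,0,0,0,0,-3],[0,0,0,0,0,-4],[0,0,0,0,0,-5]]'
python3 -m pendant '[[0,0,0,0,0,-1],[0,0,0,0,0,-2],[0,0,0,0,0,-3],[0,0,0,0,0,-4.03],[0,0,0,0,0,-4.03]]'
python3 -m pendant '[[0,0,0,0,0,0],[0,0,0,0,0,0],[0,0,0,0,0,0]]'
python3 - <<'E'
from m import *
s=ctrl.sense();w,P=cap('wrist','w5.png');t,Q=cap('top')
cv2.imwrite('pics/c5.png',np.hstack([cv2.resize(w,(400,300)),cv2.resize(t[130:310,190:430],(400,300))])[:,:,::-1])
print(s['tool_pos'],s['finger_gap'],R.from_quat(s['tool_rot']).as_matrix().round(3))
E
```

```text
clock: 14.67
tool_pos: [0.4999, 0.0667, 0.158]
tool_rot: [1.0, 0.0, 0.001, -0.0]
wrist_force: [-0.1, 0.7, -2.4]
finger_gap: 0.264
clock: 15.08
tool_pos: [0.6601, 0.1472, 0.1553]
tool_rot: [0.965, 0.262, -0.0, 0.0]
wrist_force: [0.5, 1.3, -1.4]
finger_gap: 0.268
clock: 15.5
tool_pos: [0.6587, 0.1465, 0.1548]
tool_rot: [0.864, 0.503, -0.001, -0.0]
wrist_force: [0.9, -0.8, -1.0]
finger_gap: 0.267
clock: 15.92
tool_pos: [0.6587, 0.1462, 0.1549]
tool_rot: [0.74, 0.672, -0.001, -0.0]
wrist_force: [-0.2, -0.5, -1.9]
finger_gap: 0.264
clock: 16.17
tool_pos: [0.6591, 0.1468, 0.1556]
tool_rot: [0.743, 0.67, -0.0, 0.0]
wrist_force: [0.4, -0.2, -0.7]
finger_gap: 0.264
[0.65907047 0.14677215 0.1556018 ] 0.26426612049655257 [[ 0.103  0.995 -0.   ]
 [ 0.995 -0.103 -0.   ]
 [-0.    -0.    -1.   ]]
```

View pics/c5.png

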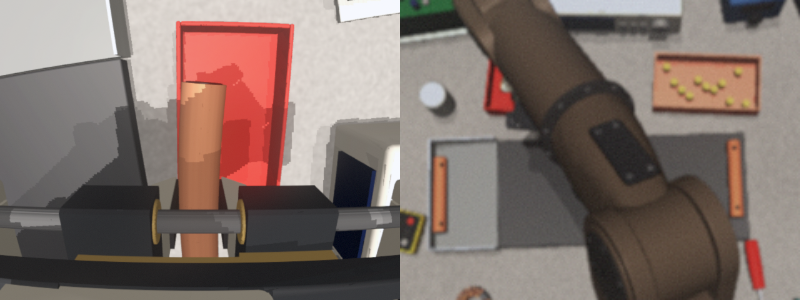

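The tube is held (wrist view at left). The red box's rim has its far corners at about (177,24) and (292,26) in the crop. Its inner centre is still to the right (+x) of the tube. I locate it from the wrist view.

```bash
python3 - <<'E'
from m import *
P=viewer.camera_params('wrist');Q=viewer.camera_params('top');w=cv2.imread('pics/w5.png')[:,:,::-1]
h=cv2.cvtColor(w,cv2.COLOR_RGB2HSV)
m=(((h[:,:,0]<5)|(h[:,:,0]>174))&(h[:,:,1]>130)&(h[:,:,2]>60)).astype(np.uint8)*255
m=cv2.morphologyEx(m,cv2.MORPH_OPEN,np.ones((5,5)))
for v in(60,120,170,220,260): 
    x=np.where(m[v]>0)[0]; print(v,x.min(),x.max(),onplane(P,[(x.min(),v),(x.max(),v)],.045).round(4).tolist())
x=np.where(m.any(1))[0];print('top row',x.min(),onplane(P,[(375,x.min())],.045))
W=np.linalg.inv
R_=np.array([[.103,.995],[.995,-.103]])
s=ctrl.sense()['tool_pos']
d=np.array([.683,.158])-s[:2];print('to (.683,.158) tool xy units',R_.T@d/.04)
E
```

```text
60 282 468 [[0.6503, 0.254, 0.045], [0.7533, 0.2447, 0.045]]
120 283 464 [[0.647, 0.2217, 0.045], [0.7499, 0.212, 0.045]]
170 283 460 [[0.6436, 0.1936, 0.045], [0.7469, 0.1835, 0.045]]
220 355 455 [[0.6829, 0.1595, 0.045], [0.7434, 0.1534, 0.045]]
260 352 451 [[0.6791, 0.1344, 0.045], [0.7406, 0.128, 0.045]]
top row 34 [[0.7023102  0.26253772 0.045     ]]
to (.683,.158) tool xy units [0.33830135 0.565658  ]
```

```bash
python3 -m pendant '[[0.2,0.4,0,0,0,0],[0.43,0.73,0,0,0,0],[0.43,0.73,0.6,0,0,0],[0.43,0.73,1.2,0,0,0],[0.43,0.73,1.7,0,0,0]]'
python3 -m pendant '[[0,0,0.4,0,0,0],[0,0,0.8,0,0,0],[0,0,1.1,0,0,0],[0,0,1.3,0,0,0],[0,0,1.3,0,0,0]]'
python3 -m pendant '[[0,0,0,0,0,0],[0,0,0,0,0,0],[0,0,0,0,0,0]]'
```

```text
clock: 16.68
tool_pos: [0.6899, 0.1611, 0.0865]
tool_rot: [0.742, 0.67, -0.0, 0.0]
wrist_force: [0.2, -0.2, -0.9]
finger_gap: 0.268
clock: 17.1
tool_pos: [0.689, 0.1606, 0.0339]
tool_rot: [0.742, 0.671, -0.001, -0.0]
wrist_force: [-0.2, -0.9, -1.3]
finger_gap: 0.264
clock: 17.35
tool_pos: [0.6907, 0.1613, 0.037]
tool_rot: [0.742, 0.671, 0.001, 0.0]
wrist_force: [-0.4, 0.3, -1.2]
finger_gap: 0.266
```

```bash
python3 -m pendant '[[0,0,0.07,0,0,0],[0,0,0.15,0,0,0],[0,0,0.15,0,0,0],[0,0,0.15,0,0,0]]'
python3 -m pendant '[[0,0,0,0,0,0],[0,0,0,0,0,0],[0,0,0,0,0,0],[0,0,0,0,0,0],[0,0,0,0,0,0]]' 0.1
python3 -m pendant '[[0,0,-0.4,0,0,0],[0,0,-1.1,0,0,0],[0,0,-1.9,0,0,0],[0,0,-2.6,0,0,0],[0,0,-2.6,0,0,0]]'
```

```text
clock: 17.68
tool_pos: [0.6903, 0.1611, 0.03]
tool_rot: [0.742, 0.671, 0.0, 0.0]
wrist_force: [0.6, 0.7, -0.3]
finger_gap: 0.266
clock: 18.1
tool_pos: [0.6898, 0.161, 0.0297]
tool_rot: [0.742, 0.671, -0.0, -0.0]
wrist_force: [1.0, 0.4, 0.7]
finger_gap: 0.447
clock: 18.52
tool_pos: [0.6929, 0.1626, 0.1406]
tool_rot: [0.742, 0.671, 0.004, 0.002]
wrist_force: [1.2, 1.0, 0.9]
finger_gap: 0.447
```

```bash
python3 -m pendant '[[-0.9,-0.3,0,0,0,0],[-1.8,-0.6,0,0,0,0],[-2.75,-0.95,0,0,0,0],[-3.7,-1.3,0,0,0,0],[-4.7,-1.62,0,0,0,0]]' -0.1
python3 -m pendant '[[-0.9,-0.3,0,0,0,0],[-1.8,-0.6,0,0,0,0],[-2.75,-0.95,0,0,0,0],[-3.7,-1.3,0,0,0,0],[-4.7,-1.62,0,0,0,0]]'
python3 -m pendant '[[-0.9,-0.32,0,0,0,-0.9],[-0.9,-0.32,0,0,0,-0.98],[-0.9,-0.32,0,0,0,-0.98]]'
python3 -m pendant '[[0,0,0,0,1,0],[0,0,0,0,2,0],[0,0,0,0,2,0],[0,0,0,0,2,0],[0,0,0,0,2,0]]'
python3 - <<'E'
from m import *
t,Q=cap('top');w,P=cap('wrist')
cv2.imwrite('pics/c6.png',np.hstack([cv2.resize(w,(400,300)),cv2.resize(t[130:310,190:430],(400,300))])[:,:,::-1])
s=ctrl.sense();print(s['tool_pos'],R.from_quat(s['tool_rot']).as_matrix().round(3).tolist())
for r,e,sz in tubes(w,[(160,0),(480,0),(480,320),(160,320)]): print('w',r,sz,onplane(P,[r]+e,.0425).round(3).tolist())
for r,e,sz in tubes(t,[(230,155),(315,155),(315,207),(230,207)]): print('in red',r,sz,onplane(Q,[r]+e,.0165).round(3).tolist())
E
```

```text
clock: 18.93
tool_pos: [0.6055, -0.0203, 0.1337]
tool_rot: [0.741, 0.671, 0.0, -0.0]
wrist_force: [1.5, -0.1, -0.7]
finger_gap: 0.55
clock: 19.35
tool_pos: [0.5223, -0.2007, 0.1339]
tool_rot: [0.742, 0.671, 0.0, 0.0]
wrist_force: [0.9, -1.1, 0.2]
finger_gap: 0.547
clock: 19.6
tool_pos: [0.5055, -0.2373, 0.1335]
tool_rot: [0.708, 0.706, -0.001, 0.0]
wrist_force: [0.0, 0.9, 0.2]
finger_gap: 0.55
clock: 20.02
tool_pos: [0.5076, -0.2325, 0.1337]
tool_rot: [0.702, 0.704, 0.073, -0.074]
wrist_force: [-0.7, 0.2, 0.2]
finger_gap: 0.549
[ 0.50766752 -0.23187708  0.13409767] [[-0.005, 1.0, -0.001], [0.978, 0.005, 0.207], [0.207, 0.0, -0.978]]
w [314.5 230.5] (21.0, 255.0) [[0.506, -0.2, 0.043], [0.579, -0.2, 0.043], [0.433, -0.2, 0.043]]
w [314.5 212. ] (26.0, 255.0) [[0.506, -0.19, 0.043], [0.578, -0.189, 0.043], [0.433, -0.19, 0.043]]
in red [274.53277588 183.94309998] (45.21595764160156, 8.279805183410645) [[0.691, 0.159, 0.016], [0.697, 0.231, 0.016], [0.684, 0.088, 0.016]]
```

View pics/c6.png

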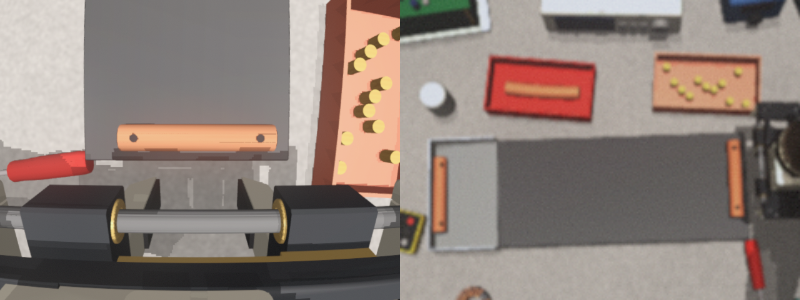

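The bent tube lies flat in the red box at (0.691, 0.159), and the front tube is in the tray. The rear tube is at y≈-0.195, with the screwdriver clear to the left. Pushing the last one, with a longer push.

```bash
python3 -m pendant '[[-0.1,0,0.5,0,0,0],[-0.2,0,1,0,0,0],[-0.35,0,1.5,0,0,0],[-0.43,0,1.85,0,0,0],[-0.43,0,1.85,0,0,0]]'
python3 -m pendant '[[0,0,0,0,0,0],[0,0,0,0,0,0],[0,0,0,0,0,0]]'
python3 -m pendant '[[0.3,0,0.065,0,0,0],[0.85,0,0.18,0,0,0],[1.43,0,0.303,0,0,0],[2.01,0,0.427,0,0,0],[2.6,0,0.551,0,0,0]]'
python3 -m pendant '[[0.58,0,0.124,0,0,0],[1.17,0,0.248,0,0,0],[1.76,0,0.373,0,0,0],[2.34,0,0.497,0,0,0],[2.93,0,0.621,0,0,0]]'
python3 -m pendant '[[0.58,0,0.124,0,0,0],[1.17,0,0.248,0,0,0],[1.76,0,0.373,0,0,0],[1.76,0,0.373,0,0,0],[1.9,0,-0.5,0,0,0]]'
python3 -m pendant '[[-0.2,0,-1,0,0,0],[-1.1,0,-1.5,0,0,0],[-2.1,0,-1.8,0,0,0],[-3,0,-2,0,0,0],[-3,0,-2,0,0,0]]'
python3 -m pendant '[[0,0,0,0,0,0],[0,0,0,0,0,0],[0,0,0,0,0,0],[0,0,0,0,0,0],[0,0,0,0,0,0]]'
python3 - <<'E'
from m import *
t,Q=cap('top');s,_=cap('scene')
cv2.imwrite('pics/c7.png',np.hstack([cv2.resize(t[130:310,190:430],(400,300)),cv2.resize(s[170:350,230:470],(400,300))])[:,:,::-1])
for r,e,sz in tubes(t,[(200,205),(405,205),(405,285),(200,285)]): print('top',r,sz,onplane(Q,[r],.03).round(3))
E
```

```text
clock: 20.53
tool_pos: [0.5059, -0.2334, 0.0556]
tool_rot: [0.702, 0.705, 0.073, -0.076]
wrist_force: [-1.0, 0.7, 0.3]
finger_gap: 0.552
clock: 20.78
tool_pos: [0.5081, -0.2351, 0.0592]
tool_rot: [0.702, 0.704, 0.074, -0.073]
wrist_force: [0.5, -1.0, 0.0]
finger_gap: 0.554
clock: 21.2
tool_pos: [0.507, -0.1274, 0.0587]
tool_rot: [0.703, 0.704, 0.074, -0.073]
wrist_force: [0.4, 0.3, -0.2]
finger_gap: 0.549
clock: 21.62
tool_pos: [0.5066, -0.0074, 0.0587]
tool_rot: [0.702, 0.704, 0.074, -0.074]
wrist_force: [0.9, 0.3, -0.5]
finger_gap: 0.551
clock: 22.03
tool_pos: [0.5028, 0.0632, 0.09]
tool_rot: [0.701, 0.705, 0.071, -0.077]
wrist_force: [0.1, -1.3, -0.0]
finger_gap: 0.551
clock: 22.45
tool_pos: [0.507, -0.0818, 0.1469]
tool_rot: [0.706, 0.701, 0.073, -0.072]
wrist_force: [0.6, -0.7, -0.4]
finger_gap: 0.55
clock: 22.87
tool_pos: [0.5068, -0.0717, 0.1467]
tool_rot: [0.702, 0.705, 0.074, -0.074]
wrist_force: [0.3, -0.4, -0.2]
finger_gap: 0.552
top [213. 246.] (43.99999237060547, 7.999999046325684) [[0.496 0.35  0.03 ]]
top [229.5 242. ] (6.999999046325684, 43.99999237060547) [[0.507 0.299 0.03 ]]
```

View pics/c7.png

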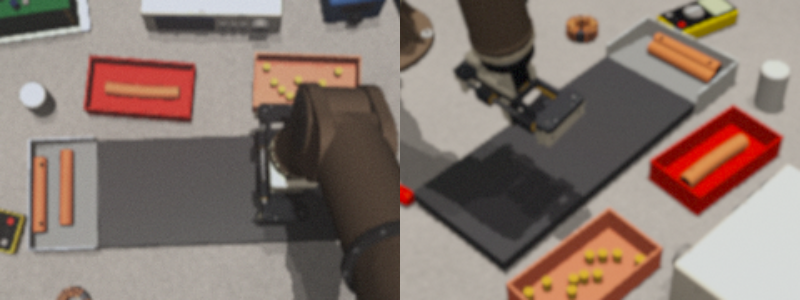

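Both straight tubes are in the tray at (40,195) and (66,187) in the top crop. The bent one is in the red box at (142,90). I wait until they settle, check, and hand in.

```bash
for i in 1 2 3 4; do python3 -m pendant '[[0,0,0,0,0,0],[0,0,0,0,0,0],[0,0,0,0,0,0],[0,0,0,0,0,0],[0,0,0,0,0,0]]' >/dev/null; done
python3 - <<'E'
from m import *
for k in range(2):
    t,Q=cap('top')
    for r,e,sz in tubes(t,[(200,205),(405,205),(405,285),(200,285)]): print('tray',r,onplane(Q,[r],.03).round(3))
    for r,e,sz in tubes(t,[(230,155),(315,155),(315,207),(230,207)]): print('red',r,onplane(Q,[r]+e,.0165).round(3).tolist())
    for _ in range(8): viewer.capture('top')
print(ctrl.sense()['clock']); ctrl.sign_off()
E
```

```text
tray [217. 244.] [[0.502 0.337 0.03 ]]
red [274.9447937  183.93792725] [[0.691, 0.158, 0.016], [0.697, 0.228, 0.016], [0.684, 0.088, 0.016]]
tray [217.  244.5] [[0.5   0.337 0.03 ]]
red [274.53659058 183.89614868] [[0.691, 0.159, 0.016], [0.698, 0.231, 0.016], [0.684, 0.088, 0.016]]
25.5333
the job is handed in; nothing more can be done
```

All three tubes have been rolled, and I handed the job in at about 25.5 s of the 64 s allowed. No verdict was reported.

- **Front tube:** straight. It rolled about 260 mm and stalled roughly 30 mm short of the plate's end. I gave it a second push into the tray before touching the next tube.
- **Middle tube:** bent. Its bow showed clearly in the top view and again close up. It rolled about 185 mm and stopped on the plate. I then picked it up and lowered it to the floor of the red reject box before letting go.
- **Rear tube:** straight. It rolled straight into the tray in one longer push.

**Last checks:**
- Two top views about 0.4 s apart put the bent tube at (0.691, 0.159), the middle of the red box, at rest to within a millimetre or so.
- In the tray, both looks found one blob at y≈0.337, unchanged between them. The picture before that showed two tubes, so I take it they had settled against each other. I did not separate them again.
- The arm was clear of everything. I moved no bystander that I could see, but I did not measure their positions at the end.
- I took the half turns from the distance rolled and did not see them directly.

**Disagreement:** the red box's centre came out about 9 mm apart in x between the top and wrist views. I used the wrist view, and the tube ended up centred.

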